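Clamp the flow cell in the microscope stage insert

ROBOT

A 7-joint arm with a two-finger parallel gripper is mounted at the origin on the work surface. World frame = base frame: x ahead of the robot, y to its left, z up, the work surface at z = 0. Lengths are in m, angles in rad, forces in N, time in s.
With the tool pointing down it reaches from about 0.35 to 0.9 m from the base axis. Payload 8.1 kg.
Tool frame: the origin (TCP) lies midway between the tips of the shut fingers; the grasp point (between the pads) lies 19 mm behind it; z points along the fingers, y is the direction in which the jaws open and shut (so a half turn about z gives the same grasp; the last joint's range is limited). The gripper opens to 92 mm and grips with 3 to 60 N. Pads are 19 mm wide; open, the fingers measure 130 mm over their backs; the gripper's body (75 mm by 190 mm) begins 47 mm behind the grasp point.
Start: joints at [-1.244, 0.434, 0.025, 1.573, -0.012, 1.134, -0.075], TCP at [0.26, 0.568, 0.227] pointing down, gripper open.
Joint ranges: [-2.62, 2.62], [-0.44, 2.09], [-1.27, 1.32], [0.08, 2.57], [-1.32, 4.46], [0.12, 2], [-2.74, 2.74]. Speed limits (rad/s): [2.22, 2.22, 3.01, 3.01, 3.14, 3.14, 3.14].

INTERFACE

Orientations are given as a rotation vector (axis times angle).
In Python, from cell import monitor, get_image, get_calibration, workorder, look_for, masks_of gives the robot as it stands.
- The arm moves only by the shell command python3 -m crank 'ROWS' [FORCE]. ROWS is JSON, a list of rows, each a list of 3 entries, a list of its own where there are three numbers: the shift along the tool's x, y, z in cm, then the turn about the tool's z in degrees, then the closure in counts, from 0 (fully open) to 255 (shut). A call has 1 to 5 rows; each row shifts and turns the commanded pose from where the row before left it, along the tool's axes as they then stand; what a row does not reach is not made up. A row lasts 1/10 s, in which the tool goes at most 50 mm and 8.59 degrees, less where a joint would pass 70% of its speed; a pose out of reach is approached as far as the arm can. A call with a gripper value outside its range is refused whole. The fingers move at their own pace and stop on an object; FORCE is the grip in N (left out, the last holds). Time passes only in rows, so rows that do not move let the fingers close. It gives the time, the measured TCP pose, the force and the opening at its end, in the units of the state.
- monitor.observe(): the state, without advancing time (a new reading comes with each control period).
- get_image(name): name is "side" or "top" or "wrist"; returns (picture, depth): 480x640x3 uint8, red, green, blue; 480x640 float32, m along the optical axis (not along the pixel's ray), 0 where there is no reading.
- get_calibration(name): a dict with "fx", "fy", "cx", "cy" (pixels), "R" (3x3) and "t" (3): a world point X has camera coordinates R X + t. Camera axes: x right, y down, z forward; pixel columns grow to the right and rows downward; lengths in m; the calibration is good to about 2 mm. A picture is of the moment at which its call begins: read the wrist's pose just before it. get_calibration takes no time and is no camera call; for the wrist camera it gives the pose at the moment of the call.
- workorder.sign_off(): hands the job in, once; it reports no verdict.
Trained networks look in the newest picture that a camera, given by its name, has taken for a name from the list of things; names that differ only in an ending like _2 or _b are one class to them, and where a whole thing is asked for, a point or a joint stands for the part that bears it (a point fixed in the world has none). Each returns a list of dicts, best first, with "score" (0 to 1); they miss things now and then, are a little off and sometimes report something else, mostly with a low value. They report only what shows in the picture. A call takes as long as a camera call. They do not tell look-alikes from the thing itself.
- look_for(label, camera): "location" ([x, y, z] in m, in world coordinates, good to about 4 mm: the middle of the surface that is visible of it).
- masks_of(label, camera): "region" (480x640 bool, what is visible of it).
The state is a dict: "clock": time; "joints": joint angles; "dq": joint speeds; "joint_efforts": joint torques, N m; "position": TCP position; "ee_rot": TCP orientation; "force": force on the tool from outside, world axes, zero at the start; "ft_torque": the same for the moment, N m; "width": opening from 0.0 (shut) to 1.0 (fully open).
Only numpy, scipy, OpenCV 4.12 (cv2) and the standard library are available. Lean on these libraries where they do the work, as an engineer would, in place of code of your own. Each camera call takes 0.05 s, during which the arm holds its last target.

TASK

Clamp the flow cell into the microscope stage insert: push the blue forked clamp strap round with a finger until it stops against its pin, over the flow cell, and then push the red cam lever all the way down. Only push: leave the flow cell lying in its nest, and the two bottles and the slide box standing where they are.

Things in the scene. Friction and masses are not known exactly. Their poses are not given: they have to be found in the camera images.
- holder: the aluminium stage insert (160 x 110 mm plate, top face 35 mm above the table) on a black stand with a 180 x 130 mm foot, fixed to the table. Origin: centre of the foot's underside, on the table; z up. In its frame the strap's pivot is at x = -50 mm, y = 0, the nest with the flow cell is centred at x = +15 mm, y = 0, and a steel stop pin (8 mm thick, top at z = 60 mm) stands at x = -20, y = -15.5 mm.
- strap (a joint): angle of the clamp strap about its upright pivot, rad: 0 = fully over the flow cell, against the stop pin, the strap pointing along the holder's +x; it grows as the strap is swung away towards the holder's +y side (counter-clockwise from above), to 1.65 at most. It stays where it is left; about 3 N at the toe moves it.
- strap_pivot (a point): point on the strap's upright pivot axis, at the underside of the strap (50.5 mm above the table).
- strap_toe (a point): centre of the strap's fork, 65 mm from the pivot axis, 6 mm below the strap's top. Its x axis points along the strap away from the pivot, z up. Two sprung rubber feet, 9 mm thick, hang 8 mm below the tines here and pass 1.5 mm above the flow cell while the lever is fully raised.
- strap_bar: the blue-anodised strap: underside 50.5 mm, top 62.5 mm above the table (4 mm lower when clamped); it reaches 83 mm from the pivot axis. From 39 to 83 mm it is a fork 40 mm wide over its flat outer flanks (two 10 mm tines), nearer the pivot 22 mm wide. Origin on the pivot axis at the underside; x along the strap. The cam lever sits on it and swings round with it.
- lever (a joint): angle of the cam lever, rad: 0 = raised, 65 degrees above level; 1.134 = all the way down, lying level. The lever points away from the strap's fork (along the strap's -x) and turns about a level axis across the strap. It stays where it is left; about 4 to 5 N at its red pad moves it. Turning it down draws the strap down 4 mm and presses the feet on the flow cell.
- lever_axis (a point): middle of the lever's level axis, directly above the strap's pivot, 75 mm above the table, in a steel yoke 24 mm wide that rises to 85 mm.
- lever_pad (a point): centre of the face of the lever's red pad that is pushed (the upper face; it faces the fork side while the lever is raised), 70 mm from the lever axis. The pad is 40 mm long, 24 mm wide and 10 mm thick and ends 90 mm from the axis, 157 mm above the table with the lever fully raised.
- flow_cell: the flow cell, a loose pale plastic block 32 (x) x 75 (y) x 10 mm with a dark window, lying 4 mm deep in the insert's nest with 1.5 mm play; its top is 41 mm above the table. Origin: centre of its underside.
- flow_cell_center (a point): centre of the flow cell, half-way up.
- amber_bottle_center (a point): centre of a loose amber glass bottle with white cap, 42 mm in diameter, 75 mm tall, standing on the table.
- dropper_bottle_center (a point): centre of a loose white dropper bottle with red nozzle, 50 mm in diameter, 125 mm tall, standing on the table.
- slide_box_center (a point): centre of a loose green slide box, 56 x 91 x 36 mm, lying on the table.
Not all that is in view belongs to the job. Of the things like the holder, leave any that is brown; of the rest the larger one is meant. Of the things that look like the flow_cell, the larger one is meant.

How it is judged:
On the way, in this order (a step that is already met when the one before it is completed fails the run):
1. a finger pushes the strap round (contact force between the fingers and strap_bar above 0.5 N and value of joint strap between 0.1 and 0.8 rad), for 0.05 s.
2. the strap is swung over the flow cell against its stop pin, the cam lever still up (value of joint strap below 0.08 rad and value of joint lever below 0.55 rad), for 0.2 s.
3. the cam lever is pushed down and the strap's feet press on the flow cell (value of joint strap below 0.08 rad and value of joint lever above 1.05 rad and contact force between strap_bar and flow_cell above 3 N), for 0.2 s.
At the end, for the whole second after the job is handed in: Strap within 0.08 rad of its stop, cam lever at 1.05 rad or more (level within 5 degrees), the strap's feet press the flow cell with more than 3 N, the cell flat in its nest within 10 mm of the fork's centre, all at rest, bottles and box within 15 mm of their starts (all of step 3 and horizontal distance between flow_cell_center and strap_toe below 0.01 m and z of flow_cell_center in the frame of holder below 0.039 m and linear speed of each of flow_cell, strap_bar below 0.02 m/s and distance of each of amber_bottle_center, dropper_bottle_center, slide_box_center from where it was at the start of the episode below 0.015 m); the robot touches nothing.
It fails at once if the cam lever is pushed down while the strap is not yet over the flow cell (value of joint lever above 0.55 rad and value of joint strap above 0.15 rad).
It fails at once if the flow cell is lifted or knocked out of its nest (more than 6 mm) (distance of flow_cell_center from where it was at the start of the episode above 0.006 m).
It fails at once if the amber bottle is shifted by more than 15 mm, lifted or tipped (distance of amber_bottle_center from where it was at the start of the episode above 0.015 m or angle between amber_bottle_center's own z axis and vertical above 0.25 rad).
It fails at once if the dropper bottle is shifted by more than 15 mm, lifted or tipped (distance of dropper_bottle_center from where it was at the start of the episode above 0.015 m or angle between dropper_bottle_center's own z axis and vertical above 0.25 rad).
It fails at once if the slide box is shifted by more than 15 mm, lifted or tipped (distance of slide_box_center from where it was at the start of the episode above 0.015 m or angle between slide_box_center's own z axis and vertical above 0.25 rad).
It also fails if it takes over 51 s, if anything falls off the work surface, if the arm or the gripper's body presses on something with over 40 N, if the wrist force passes 120 N, or if a joint passes its speed limit or range.

## Working session

There is one attempt and no reset: what is moved stays moved. The work goes in short steps, Python scripts to look and compute and a shell command to move; the robot and the scene stay as the last step left them, time stands still between calls to the robot, and variables do not carry over. Pictures are saved under pics/ and viewed, and the job is handed in when it is done.

```bash
ls; mkdir -p pics
python3 - <<'E'
from cell import *
import cv2
s=monitor.observe(); print({k:s[k] for k in ('clock','position','ee_rot','width','force')})
for n in ('side','top'):
    im,d=get_image(n); cv2.imwrite(f'pics/{n}0.png',im[:,:,::-1])
    c=get_calibration(n); print(n,c)
E
```

```text
pics
{'clock': 0.0, 'position': array([0.26025874, 0.56767233, 0.22591847]), 'ee_rot': array([-6.69976201e-01, -3.06911418e+00,  2.50258959e-03]), 'width': 1.0031398101044486, 'force': array([0.18767426, 0.08480368, 1.0301424 ])}
side {'fx': 494.93964307140845, 'fy': 494.93964307140845, 'cx': 322.4409223840298, 'cy': 246.16723400926497, 'R': array([[ 0.92148993, -0.38836862,  0.00511068],
       [-0.22348243, -0.54093122, -0.8108323 ],
       [ 0.31766635,  0.74603165, -0.58525624]]), 't': array([-0.48175548,  0.24368103,  0.66029536])}
top {'fx': 565.4491665129805, 'fy': 565.4491665129805, 'cx': 324.7336302825537, 'cy': 246.14598556027562, 'R': array([[-0.00730412, -0.99943048, -0.03294488],
       [-0.9922833 ,  0.01132202, -0.12347334],
       [ 0.12377602,  0.03178879, -0.99180087]]), 't': array([0.07616328, 0.58120038, 0.92648695])}
```

View pics/side0.png

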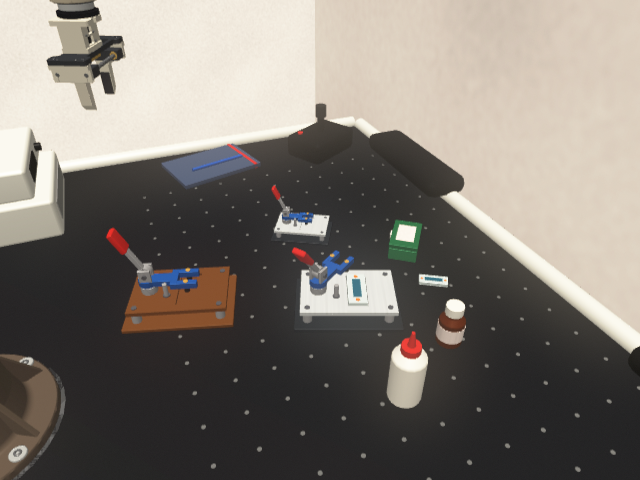

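View pics/top0.png

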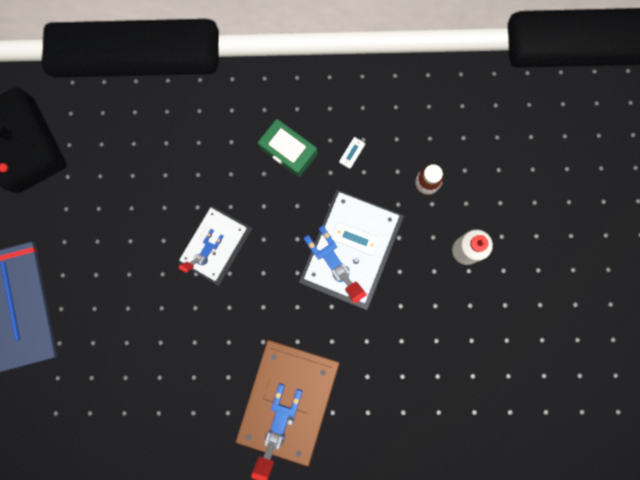

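Candidates in the top view are the brown holder (285,400), a small aluminium one (213,245) and a large aluminium one (352,250). The large aluminium one fits: it isn't brown and it is the larger of the other two. The flow cell is the one in its nest at (356,238); the loose one at (352,152) is smaller. I'll measure and check a crop.

```bash
cat > h.py <<'E'
import numpy as np, cv2
from cell import *
def world(u,v,z,c):
    # pixel+depth along optical axis
    p=np.array([(u-c['cx'])/c['fx']*z,(v-c['cy'])/c['fy']*z,z]); return c['R'].T@(p-c['t'])
def onplane(u,v,h,c):
    r=c['R'].T@np.array([(u-c['cx'])/c['fx'],(v-c['cy'])/c['fy'],1.]); o=-c['R'].T@c['t']
    return o+r*(h-o[2])/r[2]
def cloud(d,c):
    v,u=np.mgrid[:480,:640]; P=np.stack([(u-c['cx'])/c['fx']*d,(v-c['cy'])/c['fy']*d,d],-1)
    return (P-c['t'])@c['R']
def proj(X,c):
    q=c['R']@np.asarray(X)+c['t']; return np.array([q[0]/q[2]*c['fx']+c['cx'],q[1]/q[2]*c['fy']+c['cy']])
E
python3 - <<'E'
from h import *
im,d=get_image('top'); c=get_calibration('top'); np.savez('top0.npz',im=im,d=d)
for l in ('holder','strap_bar','lever_pad','flow_cell','amber_bottle_center','dropper_bottle_center','slide_box_center'):
    for r in look_for(l,'top')[:4]: print(l,round(r['score'],2),np.round(r['location'],3),np.round(proj(r['location'],c)))
P=cloud(d,c)
m=np.zeros((480,640),bool); m[185:315,290:410]=1
sel=m&(abs(P[...,2]-.035)<.006)&(im.min(2)>120)
X=P[sel][:,:2].astype(np.float32)
print(sel.sum(),np.median(P[sel][:,2]),cv2.minAreaRect(X))
cr=im[180:320,280:420]; cv2.imwrite('pics/crop0.png',cv2.resize(cr,None,fx=4,fy=4,interpolation=cv2.INTER_CUBIC)[:,:,::-1])
im,d=get_image('side'); cs=get_calibration('side');np.savez('side0.npz',im=im,d=d)
cv2.imwrite('pics/crops0.png',cv2.resize(im[230:340,280:420],None,fx=5,fy=5,interpolation=cv2.INTER_CUBIC)[:,:,::-1])
E
```

```text
holder 0.96 [0.319 0.137 0.034] [286. 404.]
holder 0.87 [0.565 0.028 0.037] [350. 256.]
holder 0.83 [0.587 0.263 0.021] [215. 245.]
holder 0.54 [0.76  0.134 0.038] [288. 145.]
strap_bar 0.79 [0.572 0.06  0.063] [331. 250.]
strap_bar 0.72 [0.583 0.265 0.043] [211. 247.]
strap_bar 0.56 [0.314 0.14  0.066] [282. 411.]
lever_pad 0.87 [0.502 0.028 0.13 ] [351. 290.]
lever_pad 0.66 [0.25  0.156 0.137] [265. 464.]
lever_pad 0.61 [0.551 0.288 0.087] [190. 263.]
flow_cell 0.83 [0.594 0.018 0.04 ] [355. 239.]
flow_cell 0.74 [0.753 0.019 0.007] [353. 153.]
amber_bottle_center 0.84 [ 0.688 -0.106  0.053] [428. 181.]
amber_bottle_center 0.24 [0.562 0.028 0.037] [350. 257.]
dropper_bottle_center 0.71 [ 0.574 -0.168  0.084] [472. 246.]
slide_box_center 0.78 [0.758 0.134 0.036] [288. 147.]
4496 0.034676007074106174 ((0.5804541110992432, 0.025678761303424835), (0.11007214337587357, 0.16032929718494415), 67.67391204833984)
```

View pics/crop0.png

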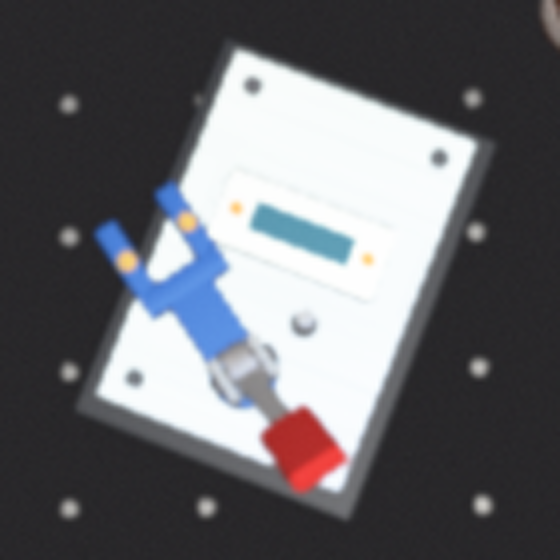

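View pics/crops0.png

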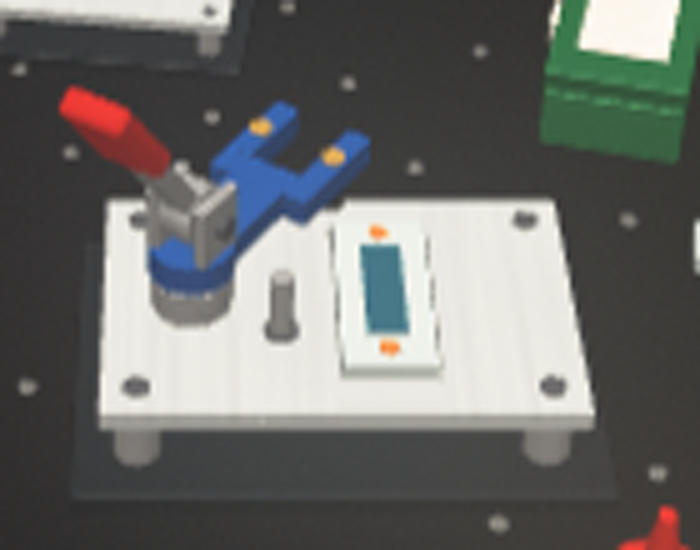

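The crops confirm it: large aluminium insert, strap swung about 50° to holder +y, lever up, stop pin at crop (303,322), flow cell in its nest. Next I'll work out the strap angle, its flank and the lever pad.

```bash
cat >> h.py <<'E'
th=np.deg2rad(-22.33); O=np.array([.5805,.0257]); H=np.array([[np.cos(th),-np.sin(th)],[np.sin(th),np.cos(th)]])
toH=lambda p:(np.asarray(p)[...,:2]-O)@H
toW=lambda p:np.asarray(p)@H.T+O
E
python3 - <<'E'
from h import *
for n in ('top','side'):
    D=np.load(n+'0.npz'); im=D['im'].astype(int); c=get_calibration(n); P=cloud(D['d'],c)
    hp=toH(P); near=(abs(hp[...,0])<.14)&(abs(hp[...,1])<.10)&(D['d']>0)
    r,g,b=im[...,0],im[...,1],im[...,2]
    bl=near&(b>g+40)&(b>r+60)&(P[...,2]>.056)&(P[...,2]<.07)
    X=hp[bl]-[-.05,0]; print(n,bl.sum(),np.median(P[bl][:,2]))
    print('rect',cv2.minAreaRect(X.astype(np.float32)))
    for a in np.arange(.7,1.1,.02):
        x=X@np.array([np.cos(a),np.sin(a)]); y=X@np.array([-np.sin(a),np.cos(a)]); k=x>.045
        print(round(a,2),'y',np.round(np.percentile(y[k],[1,99])*1e3,1),'mean',np.round(y[k].mean()*1e3,1),'xmax',np.round(np.percentile(x,99.5)*1e3,1)) if int(round(a*100))%4==2 else 0
    rd=near&(r>g+80)&(r>b+80)&(P[...,2]>.09)
    Q=np.c_[hp[rd]-[-.05,0],P[rd][:,2]]; print('red',rd.sum(),np.round(Q.mean(0),4),'min',np.round(np.percentile(Q,2,axis=0),4),'max',np.round(np.percentile(Q,98,axis=0),4))
    st=near&(hp[...,0]>-.03)&(hp[...,0]<-.01)&(abs(hp[...,1]+.0155)<.012)&(P[...,2]>.05)
    print('pin',np.round(hp[st].mean(0),4),P[st][:,2].max() if st.any() else 0)
s=monitor.observe(); print(toH(s['position']))
R=cv2.Rodrigues(s['ee_rot'])[0]; print(np.round(R,3))
E
```

```text
top 519 0.061051488190941396
rect ((0.02001410908997059, 0.02884707972407341), (0.096110038459301, 0.03996820002794266), 55.424922943115234)
0.7 y [-6.3 39. ] mean 14.4 xmax 83.0
0.74 y [-8.2 36.1] mean 12.3 xmax 83.2
0.78 y [-10.1  33.3] mean 10.1 xmax 83.3
0.82 y [-11.9  30.4] mean 8.0 xmax 83.3
0.86 y [-13.8  27.4] mean 5.8 xmax 83.0
0.9 y [-15.9  24.4] mean 3.7 xmax 82.6
0.94 y [-18.2  21.4] mean 1.6 xmax 82.6
0.98 y [-20.6  18.6] mean -0.6 xmax 82.1
1.02 y [-23.4  16.1] mean -2.8 xmax 82.4
1.06 y [-26.3  13.9] mean -5.0 xmax 82.8
1.1 y [-29.3  11.9] mean -7.1 xmax 82.9
red 246 [-0.0237 -0.0344  0.139 ] min [-0.0371 -0.0475  0.1215] max [-0.0104 -0.0206  0.1506]
pin [-0.0204 -0.0154] 0.06261882180751795
side 315 0.059854202641263184
rect ((0.017981018871068954, 0.025194717571139336), (0.0990777388215065, 0.04046863317489624), 54.4880256652832)
0.7 y [-7.1 36.6] mean 11.8 xmax 80.0
0.74 y [-9.2 34. ] mean 9.9 xmax 80.1
0.78 y [-11.2  31.3] mean 7.5 xmax 80.2
0.82 y [-13.   28.5] mean 5.9 xmax 80.1
0.86 y [-15.1  25.7] mean 4.0 xmax 79.9
0.9 y [-17.2  22.9] mean 1.8 xmax 79.6
0.94 y [-19.4  20. ] mean -0.3 xmax 79.8
0.98 y [-21.7  17.3] mean -2.2 xmax 79.5
1.02 y [-24.4  15. ] mean -4.2 xmax 79.4
1.06 y [-27.1  13.1] mean -6.4 xmax 79.9
1.1 y [-29.8  11.2] mean -8.3 xmax 80.2
red 124 [-0.0254 -0.0458  0.1415] min [-0.0394 -0.0536  0.1221] max [-0.0102 -0.0369  0.1484]
pin [-0.0212 -0.0203] 0.060012476663423506
[-0.5021522   0.38014917]
[[-0.909  0.417  0.   ]
 [ 0.417  0.909 -0.   ]
 [-0.    -0.    -1.   ]]
```

```bash
cat >> h.py <<'E'
def to(target,zt,ang):
    """remaining shift (tool axes now, cm) and tool-z turn (deg) to world xy, z, with tool y axis at world angle ang deg"""
    s=monitor.observe(); R=cv2.Rodrigues(np.asarray(s['ee_rot']))[0]
    d=R.T@(np.r_[target,zt]-s['position'])*100
    y=np.degrees(np.arctan2(R[1,1],R[0,1])); t=-((ang-y+180)%360-180)
    print('clk',round(float(s['clock']),2),'pos',np.round(s['position'],4),'H',np.round(toH(s['position'])*1e3,1),'yaw',round(y,1),'F',np.round(s['force'],1),'w',round(float(s['width']),2),'-> shift cm',np.round(d,2),'turn',round(t,1))
def contact(a,r,y):
    u=np.array([np.cos(a),np.sin(a)]); n=np.array([-u[1],u[0]]); return toW(np.array([-.05,0])+r*u+y*n), np.degrees(a+th)+90
E
python3 -m crank '[[[-3.8,-2.3,0],0,255],[[-3.8,-2.3,0],0,255],[[-3.8,-2.3,0],0,255],[[-3.8,-2.3,0],0,255],[[-3.8,-2.3,0],0,255]]' 20
python3 -m crank '[[[-3.8,-2.3,0],0,255],[[-3.8,-2.3,0],0,255],[[-3.8,-2.3,0],0,255],[[-3.8,-2.3,0],0,255],[[-3.8,-2.3,0],0,255]]'
python3 -c "
from h import *
to(*[contact(.96,.066,.055)[i] if i!=1 else .20 for i in (0,1)],contact(.96,.066,.055)[1])"
```

```text
clock: 1.05
position: [0.3861, 0.3829, 0.227]
ee_rot: [0.67, 3.069, 0.001]
force: [0.1, 0.6, -0.1]
width: 0.612
clock: 1.55
position: [0.5109, 0.1991, 0.227]
ee_rot: [0.67, 3.069, 0.001]
force: [1.8, 0.1, -0.3]
width: 0.175
clk 1.55 pos [0.5109 0.1991 0.227 ] H [-130.3  134. ] yaw 65.4 F [ 1.8  0.1 -0.3] w 0.17 -> shift cm [-7.5  -4.54  2.7 ] turn -57.3
```

```bash
python3 -m crank '[[[0,0,0],-8.2,255],[[0,0,0],-8.2,255],[[0,0,0],-8.2,255],[[0,0,0],-8.2,255],[[0,0,0],-8.2,255]]'
python3 -m crank '[[[0,0,0],-8.2,255],[[0,0,0],-8.2,255],[[0,0,0],0,255]]'
python3 -c "
from h import *
p,a=contact(.96,.066,.055); to(p,.20,a)"
```

```text
clock: 2.05
position: [0.5101, 0.2007, 0.2268]
ee_rot: [-0.456, 3.108, 0.0]
force: [0.7, 0.4, -0.3]
width: 0.003
clock: 2.35
position: [0.5101, 0.2006, 0.2268]
ee_rot: [-0.889, 3.013, 0.0]
force: [0.5, -0.5, -0.2]
width: 0.007
clk 2.35 pos [0.5101 0.2006 0.2268] H [-131.6  135.1] yaw 122.9 F [ 0.5 -0.5 -0.2] w 0.01 -> shift cm [-0.18 -8.93  2.68] turn 0.2
```

```bash
python3 -m crank '[[[-0.1,-4.5,0],0,255],[[-0.1,-4.4,1.5],0,255],[[0,0,3],0,255],[[0,0,3],0,255],[[0,0,3],0,255]]'
python3 -c "
from h import *
p,a=contact(.96,.066,.055); to(p,.05,a)
im,d=get_image('side'); cv2.imwrite('pics/s1.png',cv2.resize(im[130:370,200:500],None,fx=2.5,fy=2.5)[:,:,::-1])"
```

```text
clock: 2.85
position: [0.5602, 0.1266, 0.1208]
ee_rot: [-0.877, 3.016, -0.0]
force: [-1.0, 0.7, -0.9]
width: 0.006
clk 2.85 pos [0.5602 0.1266 0.1208] H [-57.1  85.6] yaw 122.4 F [-1.   0.7 -0.9] w 0.01 -> shift cm [0.01 0.01 7.08] turn -0.2
```

View pics/s1.png

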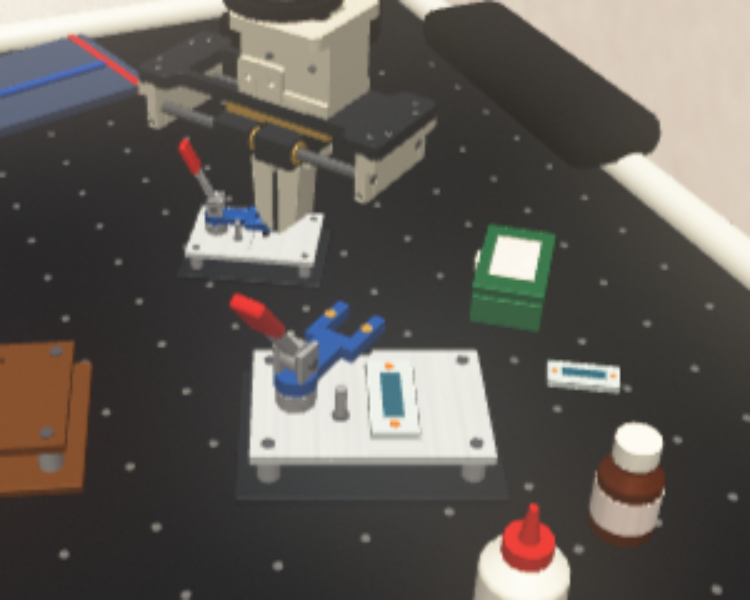

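The shut fingers (crop 285,190) hang behind the fork, clear of everything. Next I'll descend and make contact.

```bash
python3 -m crank '[[[0,0,2.5],0,255],[[0,0,2.5],0,255],[[0,0,2],0,255],[[0,0,0],0,255]]'
python3 -m crank '[[[0,-0.5,0],0,255],[[0,-0.5,0],0,255],[[0,-0.4,0],0,255]]'
python3 -c "
from h import *
p,a=contact(.96,.066,.039); to(p,.05,a)"
```

```text
clock: 3.3
position: [0.5583, 0.1266, 0.0501]
ee_rot: [0.881, -3.011, 0.0]
force: [0.4, 1.0, -0.6]
width: 0.005
clock: 3.6
position: [0.5688, 0.1147, 0.0532]
ee_rot: [-0.884, 3.012, -0.0]
force: [-0.5, 0.3, 0.6]
width: 0.003
clk 3.6 pos [0.5688 0.1147 0.0532] H [-44.7  77.9] yaw 122.7 F [-0.5  0.3  0.6] w 0.0 -> shift cm [ 0.08 -0.13  0.32] turn 0.0
```

```bash
python3 -m crank '[[[0,-0.2,0.2],0,255],[[-0.2,-0.35,0],3,255],[[-0.2,-0.35,0],3,255],[[-0.2,-0.35,0],3,255],[[-0.2,-0.35,0],3,255]]'
python3 -m crank '[[[-0.2,-0.35,0],3,255],[[-0.2,-0.35,0],3,255],[[0,0,0],0,255]]'
python3 -c "
from h import *
p,a=contact(.6,.066,.039); to(p,.05,a)
im,d=get_image('side'); cv2.imwrite('pics/s2.png',cv2.resize(im[130:370,200:500],None,fx=2.5,fy=2.5)[:,:,::-1])"
```

```text
clock: 4.1
position: [0.5819, 0.1055, 0.05]
ee_rot: [0.563, -3.09, -0.001]
force: [-1.6, 2.0, 0.0]
width: 0.003
clock: 4.4
position: [0.5884, 0.0997, 0.0499]
ee_rot: [-0.402, 3.116, 0.0]
force: [-0.7, 1.1, 1.1]
width: 0.004
clk 4.4 pos [0.5884 0.0997 0.0499] H [-20.8  71.5] yaw 104.7 F [-0.7  1.1  1.1] w 0.0 -> shift cm [-0.14 -0.36 -0.01] turn 2.6
```

View pics/s2.png

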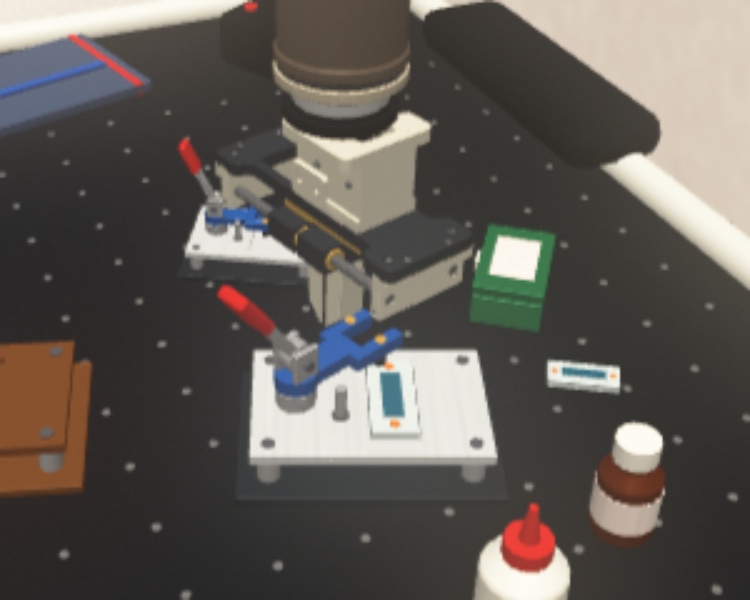

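The finger is on the flank and the strap has turned, with the fork now at crop (370,335) and nothing else touched. Continuing the arc.

```bash
python3 -m crank '[[[-0.2,-0.35,0],3,255],[[-0.2,-0.35,0],3,255],[[-0.2,-0.35,0],3,255],[[-0.2,-0.35,0],3,255],[[-0.2,-0.35,0],3,255]]'
python3 -m crank '[[[-0.2,-0.35,0],3,255],[[-0.2,-0.35,0],3,255],[[-0.2,-0.35,0],3,255],[[-0.2,-0.35,0],3,255],[[0,0,0],0,255]]'
python3 -c "
from h import *
p,a=contact(0,.066,.039); to(p,.05,a)
im,d=get_image('side'); cv2.imwrite('pics/s3.png',cv2.resize(im[130:370,200:500],None,fx=2.5,fy=2.5)[:,:,::-1])"
```

```text
clock: 4.95
position: [0.6009, 0.0847, 0.05]
ee_rot: [0.006, 3.141, 0.001]
force: [-1.3, 2.7, 0.6]
width: 0.001
clock: 5.45
position: [0.6081, 0.0695, 0.05]
ee_rot: [0.334, 3.123, 0.001]
force: [0.4, 1.6, 0.5]
width: 0.005
clk 5.45 pos [0.6081 0.0695 0.05  ] H [ 8.9 51. ] yaw 77.8 F [0.4 1.6 0.5] w 0.01 -> shift cm [-0.49 -1.3   0.  ] turn 10.1
```

View pics/s3.png

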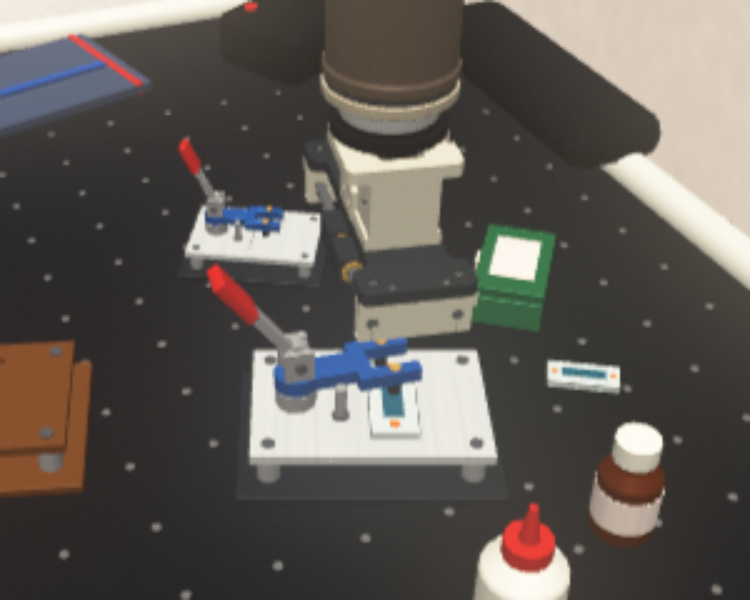

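The strap is about 10° short of the pin. I'll finish in small steps and watch the force.

```bash
python3 -m crank '[[[-0.2,-0.35,0],3,255],[[-0.15,-0.35,0],3,255],[[-0.1,-0.35,0],3,255],[[0,0,0],1,255]]'
python3 -m crank '[[[0,-0.1,0],0,255],[[0,-0.1,0],0,255],[[0,0,0],0,255]]'
python3 -c "
from h import *
p,a=contact(0,.066,.039); to(p,.05,a)"
```

```text
clock: 5.9
position: [0.6103, 0.0582, 0.0503]
ee_rot: [0.605, 3.081, 0.001]
force: [2.6, 1.7, 2.1]
width: 0.004
clock: 6.2
position: [0.6091, 0.0565, 0.0501]
ee_rot: [0.603, 3.082, 0.001]
force: [4.2, 1.6, 2.1]
width: 0.01
clk 6.2 pos [0.6091 0.0565 0.0501] H [14.8 39.4] yaw 67.9 F [4.2 1.6 2.1] w 0.01 -> shift cm [-0.12 -0.04  0.01] turn 0.2
```

```bash
python3 -m crank '[[[0,-0.1,0],0,255],[[0,-0.1,0],0,255],[[0,-0.1,0],0,255],[[0,0,0],0,255]]'
python3 -c "
from h import *
p,a=contact(0,.066,.039); to(p,.05,a)
im,d=get_image('side'); cv2.imwrite('pics/s4.png',cv2.resize(im[230:340,280:420],None,fx=5,fy=5,interpolation=cv2.INTER_CUBIC)[:,:,::-1])"
```

```text
clock: 6.6
position: [0.6077, 0.0533, 0.05]
ee_rot: [0.605, 3.082, 0.0]
force: [3.8, 2.1, 3.6]
width: 0.002
clk 6.6 pos [0.6077 0.0533 0.05  ] H [14.7 35.8] yaw 67.8 F [3.8 2.1 3.6] w 0.0 -> shift cm [-0.13  0.32 -0.  ] turn 0.1
```

View pics/s4.png

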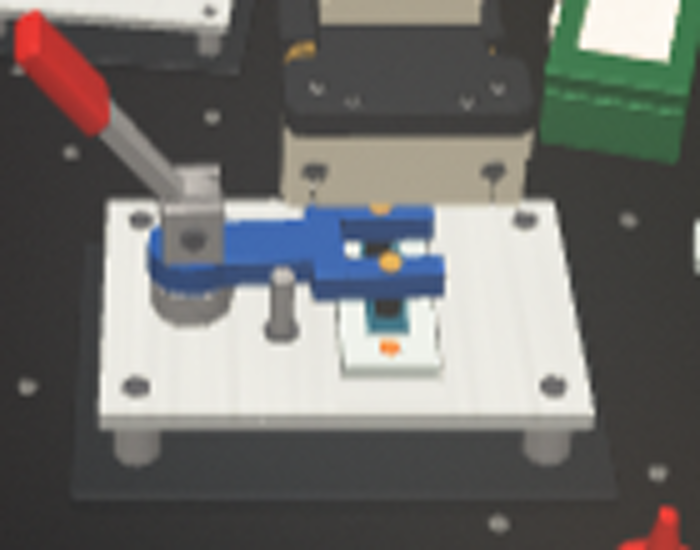

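```bash
python3 -m crank '[[[0,-0.1,0],0,255],[[0,-0.1,0],0,255],[[0,0,0],0,255]]'
python3 -m crank '[[[0,-0.1,0],0,255],[[0,-0.1,0],0,255],[[0,0,0],0,255]]'
python3 -c "
from h import *
p,a=contact(0,.066,.039); to(p,.05,a)
im,d=get_image('side'); cv2.imwrite('pics/s5.png',cv2.resize(im[230:340,280:420],None,fx=5,fy=5,interpolation=cv2.INTER_CUBIC)[:,:,::-1])"
```

```text
clock: 6.95
position: [0.607, 0.0515, 0.05]
ee_rot: [0.605, 3.082, 0.0]
force: [5.2, 1.7, 3.6]
width: 0.002
clock: 7.25
position: [0.6066, 0.0502, 0.0501]
ee_rot: [0.605, 3.081, 0.001]
force: [5.9, 3.7, 3.4]
width: 0.004
clk 7.25 pos [0.6066 0.0502 0.0501] H [14.8 32.6] yaw 67.8 F [5.9 3.7 3.4] w 0.0 -> shift cm [-0.12  0.64  0.01] turn 0.1
```

View pics/s5.png

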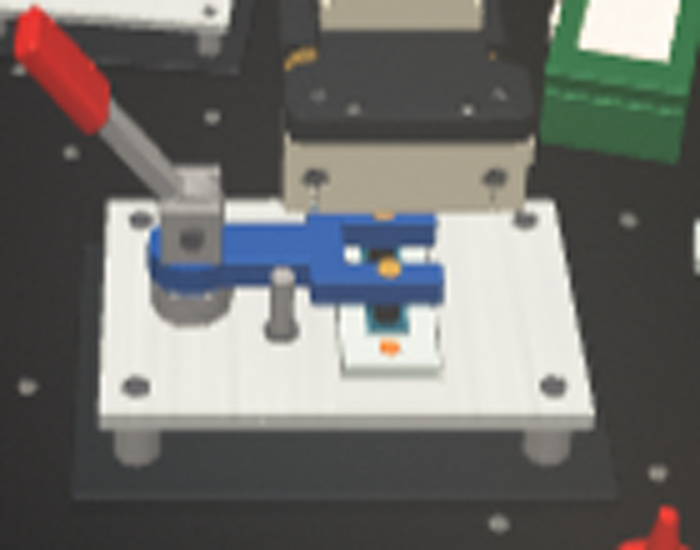

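```bash
cat >> h.py <<'E'
def strapang(n):
    im,d=get_image(n); c=get_calibration(n); P=cloud(d,c); im=im.astype(int); hp=toH(P)
    near=(abs(hp[...,0])<.14)&(abs(hp[...,1])<.10)&(d>0); r,g,b=im[...,0],im[...,1],im[...,2]
    bl=near&(b>g+40)&(b>r+60)&(P[...,2]>.052)&(P[...,2]<.07)
    print(n,bl.sum(),'z',np.round(np.median(P[bl][:,2]),4),'rect (mm, from pivot)',[np.round(np.array(q)*(1e3 if i<2 else 1),1) for i,q in enumerate(cv2.minAreaRect((hp[bl]-[-.05,0]).astype(np.float32)))])
    return im.astype(np.uint8),d
E
python3 -c "
from h import *
strapang('side');im,d=strapang('top')
cv2.imwrite('pics/t5.png',cv2.resize(im[180:320,280:420],None,fx=4,fy=4,interpolation=cv2.INTER_CUBIC)[:,:,::-1])"
```

```text
side 414 z 0.0595 rect (mm, from pivot) [array([33.5, -6.6]), array([95.6, 38.2]), np.float64(0.3)]
top 0 z nan rect (mm, from pivot) [array([0., 0.]), array([0., 0.]), np.float64(0.0)]
  return _methods._mean(a, axis=axis, dtype=dtype,
  ret = ret.dtype.type(ret / rcount)
```

View pics/t5.png

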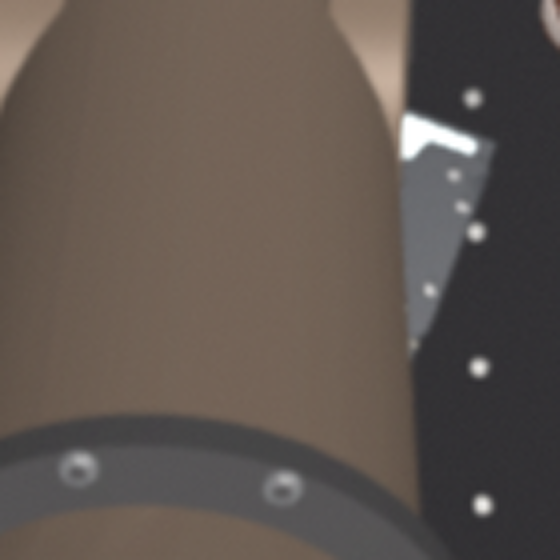

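```bash
python3 -m crank '[[[0,-0.1,0],0,255],[[0,-0.1,0],0,255],[[0,0,0],0,255],[[0,0,0],0,255]]'
python3 -c "
from h import *
p,a=contact(0,.066,.039); to(p,.05,a)
strapang('side')"
```

```text
clock: 7.8
position: [0.6064, 0.0496, 0.0503]
ee_rot: [0.603, 3.081, 0.004]
force: [7.5, 7.0, 2.6]
width: 0.002
clk 7.8 pos [0.6064 0.0496 0.0503] H [14.9 31.9] yaw 67.8 F [7.5 7.  2.6] w 0.0 -> shift cm [-0.11  0.71  0.03] turn 0.2
side 420 z 0.0596 rect (mm, from pivot) [array([33.4, -6.4]), array([37.9, 95.7]), np.float64(89.3)]
```

The strap is stopped: 9 N and only 0.7 mm for a 2 mm command. Now I'll back off and rise.

```bash
python3 -m crank '[[[0,1.0,0],0,255],[[0,2.0,0],0,255],[[0,0,-4],0,255],[[0,0,-4.5],0,255],[[0,0,-4.5],0,255]]'
python3 -m crank '[[[0,4,-2],0,255],[[0,4.5,0],0,255],[[0,4.5,0],0,255],[[0,4.5,0],0,255],[[0,0,0],0,255]]'
python3 -c "
from h import *
im,d=strapang('side'); im2,d2=strapang('top')
for im,d,n in ((im,d,'side'),(im2,d2,'top')):
    c=get_calibration(n); P=cloud(d,c); hp=toH(P); I=im.astype(int)
    near=(abs(hp[...,0])<.16)&(abs(hp[...,1])<.10)&(d>0)
    rd=near&(I[...,0]>I[...,1]+80)&(I[...,0]>I[...,2]+80)&(P[...,2]>.09)
    Q=np.c_[hp[rd]-[-.05,0],P[rd][:,2]]; print(n,rd.sum(),np.round(Q.mean(0),4),np.round(np.percentile(Q,2,axis=0),4),np.round(np.percentile(Q,98,axis=0),4))
a=cv2.resize(im[180:320,280:420] if 0 else im2[180:320,280:420],(500,500),interpolation=cv2.INTER_CUBIC)
cv2.imwrite('pics/t6.png',a[:,:,::-1])
to(toW([-.115,0]),.2,67.7)"
```

```text
clock: 8.35
position: [0.615, 0.0768, 0.18]
ee_rot: [-0.603, -3.079, 0.003]
force: [0.8, -0.2, 0.4]
width: 0.006
clock: 8.85
position: [0.681, 0.2477, 0.1973]
ee_rot: [-0.59, -3.081, -0.004]
force: [0.6, 0.3, -1.1]
width: 0.003
side 519 z 0.0594 rect (mm, from pivot) [array([33.4, -4.2]), array([95.4, 43. ]), np.float64(0.8)]
top 508 z 0.061 rect (mm, from pivot) [array([35.3, -0.3]), array([39. , 94.6]), np.float64(89.9)]
side 245 [-0.0418 -0.0078  0.1348] [-0.0553 -0.0162  0.1181] [-0.0282  0.0057  0.1483]
top 273 [-0.0418 -0.0003  0.1389] [-0.0546 -0.0114  0.12  ] [-0.0277  0.0107  0.1506]
clk 8.95 pos [0.6813 0.2401 0.1979] H [ 11.8 236.6] yaw 68.0 F [-0.6 -0.4 -0.2] w 0.01 -> shift cm [ 12.79 -23.6   -0.12] turn 0.3
```

View pics/t6.png

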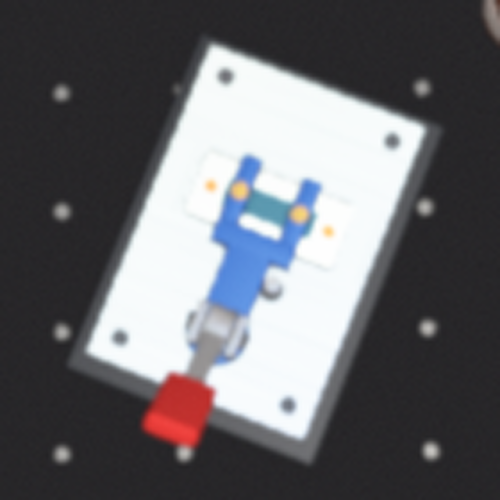

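The strap lies along holder x, about 0° in the top view, and the pad is centred at (180,408) of the crop. I'm moving above the pivot, on the fork side of the pad.

```bash
python3 -m crank '[[[1.1,-4.7,0],0,255],[[1.1,-4.7,0],0,255],[[1.1,-4.7,0],0,255],[[1.1,-4.7,0],0,255],[[1.1,-4.7,0],0,255]]'
python3 -m crank '[[[0,0,0],0.3,255],[[0,0,0],0,255]]'
python3 -c "
from h import *
to(toW([-.045,0]),.137,67.7)"
```

```text
clock: 9.45
position: [0.5403, 0.0384, 0.1995]
ee_rot: [-0.608, -3.081, 0.001]
force: [0.6, -1.0, -0.0]
width: 0.004
clock: 9.65
position: [0.5418, 0.0393, 0.2001]
ee_rot: [-0.619, -3.079, -0.0]
force: [0.4, 0.2, -0.2]
width: 0.004
clk 9.65 pos [0.5418 0.0393 0.2001] H [-41.   -2.2] yaw 67.3 F [ 0.4  0.2 -0.2] w 0.0 -> shift cm [0.4  0.21 6.31] turn -0.4
```

```bash
python3 -m crank '[[[0.2,0.2,2.5],0,255],[[0,0,2.5],0,255],[[0,0,1.3],0,255],[[0,0,0],0,255]]'
python3 -m crank '[[[0.5,0,0],0,255],[[0.5,0,0],0,255],[[0,0,0],0,255]]'
python3 -c "
from h import *
to(toW([-.077,0]),.137,67.7)
im,d=get_image('side'); cv2.imwrite('pics/s7.png',cv2.resize(im[200:330,250:410],None,fx=4.5,fy=4.5,interpolation=cv2.INTER_CUBIC)[:,:,::-1])"
```

```text
clock: 10.05
position: [0.5407, 0.0442, 0.1349]
ee_rot: [-0.612, -3.078, 0.002]
force: [-0.1, -1.4, -0.1]
width: 0.004
clock: 10.35
position: [0.5322, 0.048, 0.1376]
ee_rot: [0.613, 3.081, 0.001]
force: [0.1, -0.5, 0.5]
width: 0.009
clk 10.35 pos [0.5322 0.048  0.1376] H [-53.1   2.3] yaw 67.5 F [ 0.1 -0.5  0.5] w 0.01 -> shift cm [ 2.39 -0.24  0.06] turn -0.2
```

View pics/s7.png

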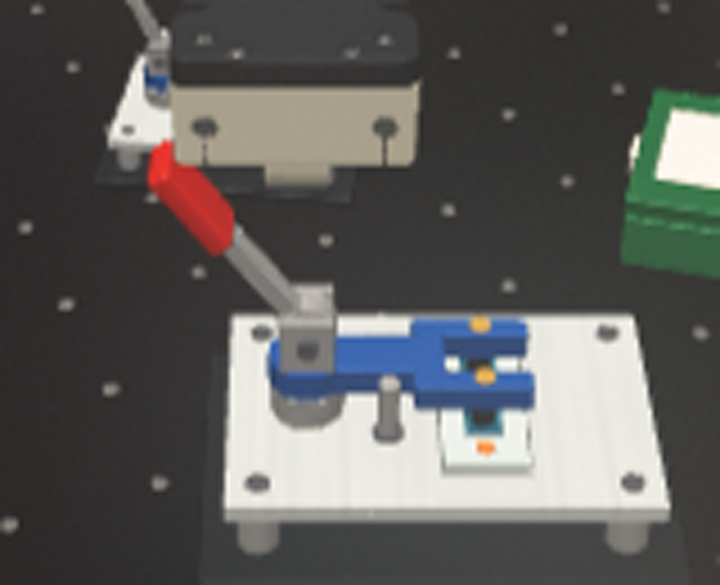

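The fingertip shows at (300,175), just on the fork side of the red pad. Now I'll push toward the pad.

```bash
python3 -m crank '[[[0.5,-0.1,0],0,255],[[0.5,-0.1,0],0,255],[[0.5,0,0],0,255],[[0.4,0,0],0,255],[[0,0,0],0,255]]'
python3 -c "
from h import *
to(toW([-.077,0]),.137,67.7)"
```

```text
clock: 10.9
position: [0.5135, 0.0532, 0.1367]
ee_rot: [-0.613, -3.081, -0.0]
force: [-0.1, -0.3, -0.1]
width: 0.005
clk 10.9 pos [0.5135 0.0532 0.1367] H [-72.4   0. ] yaw 67.5 F [-0.1 -0.3 -0.1] w 0.01 -> shift cm [ 0.46 -0.   -0.03] turn -0.2
```

```bash
python3 -m crank '[[[0.4,0,0],0,255],[[0.4,0,0],0,255],[[0.4,0,0.1],0,255],[[0.4,0,0.3],0,255],[[0,0,0],0,255]]'
python3 -c "
from h import *
to(toW([-.096,0]),.121,67.7)
im,d=get_image('side'); cv2.imwrite('pics/s8.png',cv2.resize(im[200:330,250:410],None,fx=4.5,fy=4.5,interpolation=cv2.INTER_CUBIC)[:,:,::-1])"
```

```text
clock: 11.4
position: [0.4991, 0.0592, 0.1325]
ee_rot: [0.613, 3.081, 0.0]
force: [4.0, -0.1, 0.4]
width: 0.004
clk 11.4 pos [0.4991 0.0592 0.1325] H [-88.    0.1] yaw 67.5 F [ 4.  -0.1  0.4] w 0.0 -> shift cm [ 0.8  -0.01  1.15] turn -0.2
```

View pics/s8.png

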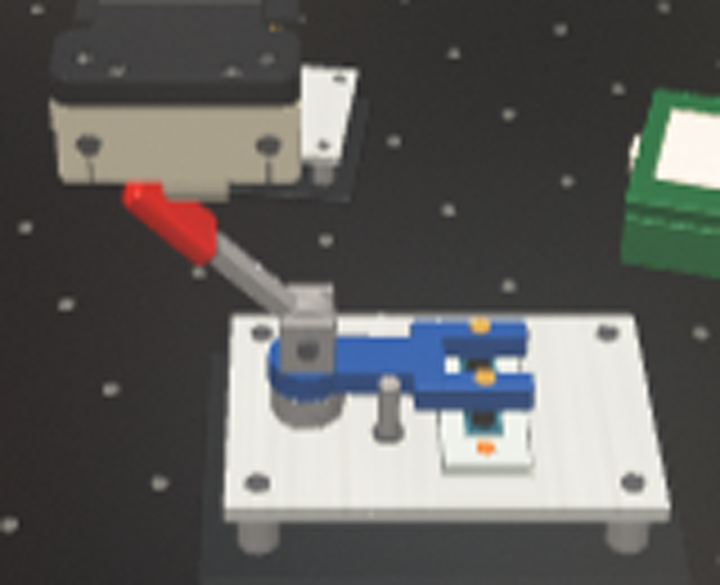

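The lever is turning down, with the red pad now at (170,220) and 4 N on it. The strap hasn't moved. Continuing the arc.

```bash
python3 -m crank '[[[0.4,0,0.5],0,255],[[0.4,0,0.6],0,255],[[0.4,0,0.5],0,255],[[0.35,0,0.5],0,255],[[0.3,0,0.5],0,255]]'
python3 -m crank '[[[0.3,0,0.6],0,255],[[0.2,0,0.6],0,255],[[0.1,0,0.6],0,255],[[0,0,0],0,255]]'
python3 -c "
from h import *
to(toW([-.113,0]),.078,67.7)
im,d=get_image('side'); cv2.imwrite('pics/s9.png',cv2.resize(im[200:330,250:410],None,fx=4.5,fy=4.5,interpolation=cv2.INTER_CUBIC)[:,:,::-1])"
```

```text
clock: 11.95
position: [0.482, 0.0663, 0.1063]
ee_rot: [0.613, 3.081, 0.0]
force: [3.0, -0.6, 2.9]
width: 0.005
clock: 12.35
position: [0.476, 0.0684, 0.0878]
ee_rot: [-0.613, -3.08, 0.001]
force: [0.8, -0.6, 1.1]
width: 0.005
clk 12.35 pos [0.476  0.0684 0.0878] H [-112.9   -0.2] yaw 67.5 F [ 0.8 -0.6  1.1] w 0.01 -> shift cm [0.01 0.02 0.98] turn -0.2
```

View pics/s9.png

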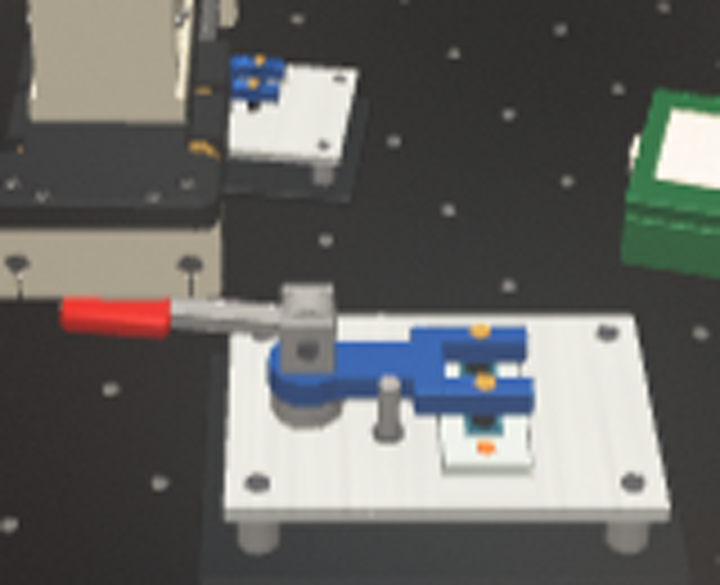

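The lever is nearly level. I'll press straight down in small steps until the force climbs.

```bash
python3 -m crank '[[[0,0,0.3],0,255],[[0,0,0.3],0,255],[[0,0,0],0,255]]'
python3 -m crank '[[[0,0,0.2],0,255],[[0,0,0.2],0,255],[[0,0,0],0,255]]'
python3 -m crank '[[[0,0,0.2],0,255],[[0,0,0],0,255],[[0,0,0],0,255]]'
```

```text
clock: 12.7
position: [0.4759, 0.0684, 0.0822]
ee_rot: [-0.613, -3.08, 0.001]
force: [-0.6, -0.3, 1.3]
width: 0.007
clock: 13.0
position: [0.4762, 0.0685, 0.079]
ee_rot: [-0.613, -3.08, -0.0]
force: [-5.5, 0.3, 13.9]
width: 0.006
clock: 13.3
position: [0.4761, 0.0686, 0.0778]
ee_rot: [-0.613, -3.08, -0.001]
force: [-9.7, 1.4, 27.5]
width: 0.008
```

27 N and only about 1 mm of movement, so it is at its stop. I'll lift away straight up and check.

```bash
python3 -m crank '[[[0,0,-1],0,255],[[0,0,-3],0,255],[[0,0,-4],0,255],[[0,0,-4],0,255],[[0,3,0],0,255]]'
python3 -m crank '[[[0,4.5,0],0,255],[[0,4.5,0],0,255],[[0,4.5,0],0,255],[[0,0,0],0,255]]'
python3 -c "
from h import *
im,d=strapang('side'); im2,d2=strapang('top')
for I,D,n in ((im,d,'side'),(im2,d2,'top')):
    c=get_calibration(n); P=cloud(D,c); hp=toH(P); I=I.astype(int)
    rd=(abs(hp[...,1])<.03)&(hp[...,0]<-.09)&(hp[...,0]>-.16)&(I[...,0]>I[...,1]+80)&(I[...,0]>I[...,2]+80)
    if n=='top': Q=np.c_[hp[rd],P[rd][:,2]]; A=np.c_[Q[:,0],np.ones(len(Q))]; k=np.polyfit(Q[:,0],Q[:,2],1); print('pad slope deg',np.degrees(np.arctan(k[0])),'z',Q[:,2].min(),Q[:,2].max(),len(Q), 'x',Q[:,0].min(),Q[:,0].max())
for l in ('flow_cell','amber_bottle_center','dropper_bottle_center','slide_box_center'):
    for r in look_for(l,'top')[:1]: print(l,round(r['score'],2),np.round(r['location'],3))
a=cv2.resize(im[200:330,250:410],(720,585),interpolation=cv2.INTER_CUBIC)
cv2.imwrite('pics/s10.png',a[:,:,::-1]); cv2.imwrite('pics/t10.png',im2[:,:,::-1])
to(toW([-.113,0]),.078,67.7)"
```

```text
clock: 13.8
position: [0.4909, 0.0931, 0.2019]
ee_rot: [0.621, 3.072, 0.005]
force: [0.4, 0.1, -0.1]
width: 0.007
clock: 14.2
position: [0.5409, 0.228, 0.1961]
ee_rot: [0.602, 3.083, 0.005]
force: [-0.2, -0.7, 0.2]
width: 0.004
side 504 z 0.0564 rect (mm, from pivot) [array([33. , -3.6]), array([43., 95.]), np.float64(88.7)]
top 508 z 0.0581 rect (mm, from pivot) [array([35.4, -0.3]), array([94.5, 39. ]), np.float64(0.1)]
pad slope deg -9.950301236067661 z -0.003919104331889632 0.08382257760549483 386 x -0.14000688018976362 -0.09791719253871423
flow_cell 0.97 [0.592 0.019 0.039]
amber_bottle_center 0.79 [ 0.684 -0.107  0.055]
dropper_bottle_center 0.96 [ 0.573 -0.169  0.084]
slide_box_center 0.62 [0.756 0.135 0.035]
clk 14.5 pos [0.5399 0.2192 0.1969] H [-111.   163.5] yaw 67.4 F [-0.6  0.8  0.1] w 0.01 -> shift cm [  0.11 -16.35  11.89] turn -0.3
```

View pics/s10.png

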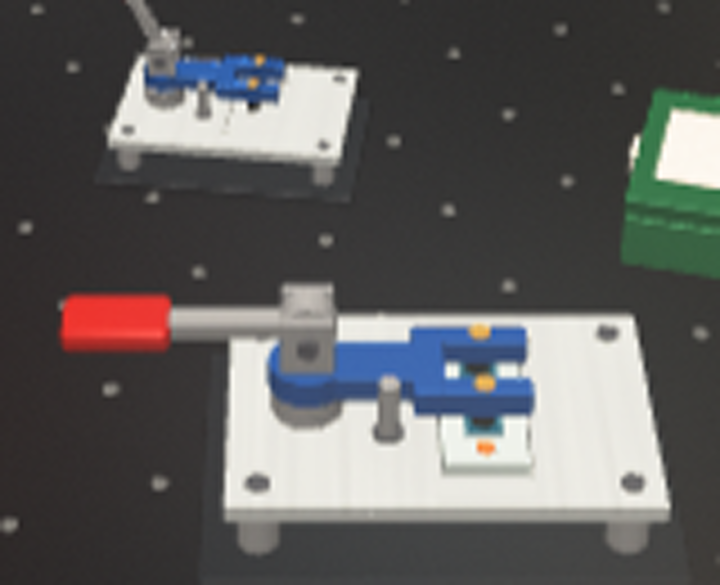

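View pics/t10.png

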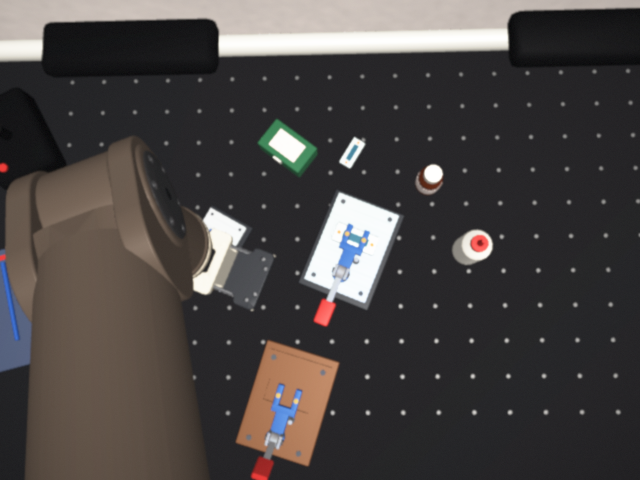

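The bottles, box and cell haven't moved. The slope fit included edge pixels lying off the pad, so I'll redo it robustly.

```bash
python3 -c "
from h import *
for n in ('top','side'):
    I,D=get_image(n)
    c=get_calibration(n); P=cloud(D,c); hp=toH(P); I=I.astype(int)
    rd=(abs(hp[...,1])<.02)&(hp[...,0]<-.09)&(hp[...,0]>-.16)&(I[...,0]>I[...,1]+80)&(I[...,0]>I[...,2]+80)&(P[...,2]>.07 if n=='top' else P[...,2]>.06)
    Q=np.c_[hp[rd],P[rd][:,2]]
    for lo in np.arange(-.142,-.096,.006):
        k=(Q[:,0]>=lo)&(Q[:,0]<lo+.006)
        if k.sum()>3: print(n,round(lo+.003,3),k.sum(),np.round(np.median(Q[k][:,2]),4),np.round(np.percentile(Q[k][:,2],90),4))
"
```

```text
top -0.139 35 0.0791 0.0805
top -0.133 56 0.0792 0.0811
top -0.127 53 0.079 0.0819
top -0.121 58 0.0792 0.0815
top -0.115 56 0.079 0.0814
top -0.109 55 0.0794 0.0813
top -0.103 51 0.0787 0.0807
side -0.139 30 0.0772 0.0784
side -0.133 45 0.0777 0.0789
side -0.127 43 0.0778 0.0789
side -0.121 41 0.0778 0.0796
side -0.115 45 0.0777 0.079
side -0.109 44 0.0777 0.0792
side -0.103 31 0.0773 0.0784
```

The pad is level in both views, within about 0.5°. The robot is clear, so I'm handing in.

```bash
python3 -c "
from cell import *
print(workorder.sign_off(), monitor.observe()['clock'])"
```

```text
the job is handed in; nothing more can be done
the job is handed in; nothing more can be done
```

I swung the blue strap about 55° round with the shut fingers until it stopped against its pin. I then pushed the red lever down to its stop, drew the arm clear and handed the job in at about 14.6 s. No verdict came back.

**What the last checks showed:**
- **Strap:** it lies within about 0.1° of the holder's x axis in the top view. The side view read about 1.3° off.
- **Lever:** the pad is level within about 0.5° in both views. The first slope fit gave -10°, but it included edge pixels lying off the pad, so I redid it without them.
- **Clamping:** the strap's top sits about 3 mm lower than before, against the 4 mm nominal, a difference the depth reading could explain. The 3 N of the feet on the cell could not be measured directly.
- **Everything else:** the flow cell lies in its nest. The bottles and slide box are within about 4 mm of where they started, which is as good as the detector gets.

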